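# Snap a rinsed cup onto the wash spigot

### The arm

A 6-joint arm with a two-finger parallel gripper is mounted at the origin on a cart in front of the work surface, level with it; the furniture and walls round the work are solid. World frame = base frame: x ahead of the robot, y to its left, z up, the work surface at z = 0. Lengths are in m, angles in rad, forces in N, time in s.
With the tool pointing down it reaches from about 0.275 to 1 m from the base axis. Payload 8.4 kg.
Tool frame: the origin (TCP) lies between the finger pads; the fingertips stand 8 mm ahead of it and the grasp point (between the pads) lies 11 mm behind it (tcp_to_tips is the distance from the TCP to the fingertips, in m); z points along the fingers, y is the direction in which the jaws open and shut (so a half turn about z gives the same grasp; the last joint's range is limited). The gripper opens to 85 mm and grips with 20 to 120 N. Pads are 22 mm wide; open, the fingers measure 114 mm over their backs; the gripper's body (76 mm by 85 mm) begins 54 mm behind the grasp point. The pads swing forward as they close: fully open they stand 13 mm farther back than shut.
Start: joints at [-1.228, 0.353, 1.633, -0, 1.155, -0.002], TCP at [0.211, -0.588, 0.239] pointing down, gripper open.
Joint ranges: [-2.63, 2.63], [-0.92, 2.1], [0.06, 2.66], [-1.3, 4.44], [0, 2.69], [-3.02, 3.02]. Speed limits (rad/s): [2.22, 2.22, 2.79, 3.14, 3.14, 3.14].

### API

Orientations are given as [roll, pitch, yaw] about the fixed x, y, z axes, in that order (R = Rz(yaw) Ry(pitch) Rx(roll)).
In Python, from cell import * gives the robot as it stands.
- The arm moves only by the tool carry_out, never from a script. Its argument "increments" is a list of rows, each a list of 3 entries, a list of its own where there are three numbers: the shift along the world's x, y, z in cm, then the turn, a rotation vector about the world's x, y, z in degrees, then the opening in per cent of the stroke, from 0 (shut) to 100 (fully open). A call has 1 to 20 rows; each row is the pose to reach, as a shift and turn from the pose measured when the call began; what a row does not reach only later rows make up. A row lasts 1/10 s, in which the tool goes at most 50 mm and 8.59 degrees, less where a joint would pass 70% of its speed; a pose out of reach is approached as far as the arm can. A call with a gripper value outside its range is refused whole. The fingers move at their own pace and stop on an object; "force" is the grip in N (left out, the last holds). Time passes only in rows, so rows that repeat a pose let the fingers close. It gives the time, the measured TCP pose, the force and the opening at its end, in the units of the state.
- sense(): the state, without advancing time (a new reading comes with each control period).
- grab_frame(name): name is "scene" or "top"; returns the picture (384x512x3 uint8, blue, green, red); there is no depth.
- camera_model(name): a dict with "fx", "fy", "cx", "cy" (pixels), "R" (3x3) and "t" (3): a world point X has camera coordinates R X + t. Camera axes: x right, y down, z forward; pixel columns grow to the right and rows downward; lengths in m; the calibration is good to about 2 mm. A picture is of the moment at which its call begins. camera_model takes no time and is no camera call.
- finish_job(): hands the job in, once; it reports no verdict.
The state is a dict: "t": time; "q": joint angles; "dq": joint speeds; "joint_torque": joint torques, N m; "tcp_pos": TCP position; "tool_rot": TCP orientation; "force": force on the tool from outside, world axes, zero at the start; "torque": the same for the moment, N m; "gripper_width": finger opening in m.
Only numpy, scipy, OpenCV 4.12 (cv2) and the standard library are available. Lean on these libraries where they do the work, as an engineer would, in place of code of your own. Each camera call takes 0.05 s, during which the arm holds its last target.

### The job

Take the flanged steel cup off its sloping draining rest, put it mouth down over the spigot of the wash station, and press it down until its flange snaps under both spring catches and it sits on the spring-loaded rubber seat. Finish still holding it there: keep a light, steady downward push of about 8 N on the cup (do not let go or ease off), and leave the beaker, the tape roll and the marker where they are.

Things in the scene. Friction and masses are not known exactly. Their poses are not given: they have to be found in the camera images.
- cup: Steel cup, a 50 mm round tube 90 mm long (bore 44), one end closed; flange at the open mouth 66 mm across, 4 mm thick. 60-130 g. Origin: middle of the mouth; z axis runs along the cup to the closed end (at z = 90 mm). It starts leaning at 45 deg, mouth low and away from the robot, z up and back to the robot, y level. Inverted on the spigot: z straight up. Grip its sides at z = 60-85 mm.
- rest: Fixed draining rest: grey base 140 x 76 mm, two steel rails sloping down at 45 deg away from the robot that carry the cup from below, and a stop under its mouth. Nothing is above or beside the cup. It lifts out straight up; pulled along its own axis its flange would catch on the rails. Origin: centre of the underside on the bench; x points the way the mouth looks.
- station: Fixed wash station: aluminium base 110 x 164 x 12 mm. In its middle a steel spigot, tip 86 mm above the bench, 20 mm thick, widening between 52 and 36 mm height to a 39 mm thick foot (2.5 mm play in the cup's mouth). Black seat round the foot; at station +y and -y a grey catch housing, 46 mm high, 44 mm or more from the axis. Origin: on the spigot's axis at bench level; z up, long side along y.
- seat: Black rubber ring, 68 mm across, 6 mm thick, round the spigot's foot; origin on the axis at its underside. It is sprung: unloaded its top is 22 mm above the bench; it yields straight down up to 6 mm at 2 N per mm (8 N: about 3.5 mm, cup's mouth then about 18 mm above the bench), then it is hard.
- catch_a (a joint): Outward slide (m) of the bevelled steel catch on the station's +y side; 0 = closed, sprung. Closed, its nose overhangs the flange's edge by 4 mm. Pushed down, the flange meets the bevels with the mouth about 37 mm above the bench and spreads both catches (10 to 16 N in all); with the mouth at about 25 mm they begin to snap shut over the flange and the push needed drops to nearly nothing.
- catch_b (a joint): The same for the catch on the station's -y side (its outward slide, 0 = closed).
- beaker: Bystander: clear glass beaker, 71 mm across, 93 mm high, standing at the back; origin at the centre of its underside.
- tape_roll: Bystander: roll of tan tape lying flat, 92 mm across, 48 mm high, at the back right; origin at the centre of its underside.
- marker: Bystander: black and white marker pen, 135 mm long, 17 mm thick, lying on the bench between rest and station, pointing away from the robot; origin at the middle of its underside.
There are look-alikes about, which are no part of the job. Leave any green or pink look-alike of the cup alone.

How it is judged:
On the way, in this order (a step that is already met when the one before it is completed fails the run):
1. the cup stands mouth down over the spigot, not yet snapped in (horizontal distance between cup and station below 0.012 m and angle between cup's own z axis and vertical below 0.15 rad and z of cup in the frame of station below 0.065 m), for 0.05 s.
2. the flange has snapped under both catches (z of cup in the frame of station below 0.0235 m and angle between cup's own z axis and vertical below 0.06 rad and horizontal distance between cup and station below 0.004 m and value of joint each of catch_a, catch_b below 0.0015 m), for 0.2 s.
At the end, for the whole second after the job is handed in: The cup sits mouth down on the spigot (within 4 mm of its axis, within 0.06 rad of upright) with its mouth less than 23.5 mm above the bench, both catches are closed over the flange (within 1.5 mm), and the robot is still holding it down: the cup presses on the seat with 3.5 to 25 N, at rest (all of step 2 and contact force between cup and seat between 3.5 and 25 N and contact force between any of the fingers, the arm and cup above 2 N and linear speed of cup below 0.02 m/s); the arm keeps its last pose, push and grip.
It fails at once if the beaker is pushed away or knocked over (distance of beaker from where it was at the start of the episode above 0.03 m or angle between beaker's own z axis and vertical above 0.5 rad).
It fails at once if the tape roll is pushed away (distance of tape_roll from where it was at the start of the episode above 0.03 m).
It fails at once if the marker is pushed away (distance of marker from where it was at the start of the episode above 0.03 m).
It also fails if it takes over 38 s, if anything falls off the work surface, if the arm or the gripper's body presses on something with over 40 N, if the wrist force passes 120 N, or if a joint passes its speed limit or range.

## Working session

There is one attempt and no reset: what is moved stays moved. The work goes in short steps, Python scripts to look and compute and a tool call to move; the robot and the scene stay as the last step left them, time stands still between calls to the robot, and variables do not carry over. Pictures are saved under pics/ and viewed, and the job is handed in when it is done.

Besides the shell and the picture viewer there is one more tool, called after "Call:" as name(argument=value, ...) on one line, values as JSON. carry_out: Moves the arm, as the interface text tells. Its arguments: {"type":"object","properties":{"increments":{"type":"array"},"force":{"type":"number"}},"required":["increments"]}

```bash
mkdir -p pics; ls
python3 - <<'E'
from cell import *
import cv2
for n in("scene","top"):
    im=grab_frame(n); cv2.imwrite(f"pics/{n}0.png",im)
    c=camera_model(n); print(n,c)
print(sense())
E
```

```text
pics
scene {'fx': 399.8348485320375, 'fy': 399.8348485320375, 'cx': 250.60117990819705, 'cy': 195.3438284455105, 'R': array([[-8.03648073e-01, -5.95104572e-01, -5.68234837e-04],
       [-2.45693624e-01,  3.32661826e-01, -9.10478310e-01],
       [ 5.42018834e-01, -7.31564528e-01, -4.13556435e-01]]), 't': array([0.45001058, 0.20673294, 0.73016111])}
top {'fx': 374.53305736925563, 'fy': 374.53305736925563, 'cx': 253.47498435377182, 'cy': 192.58577529647616, 'R': array([[ 0.01545664, -0.99986625, -0.00534538],
       [-0.98026375, -0.01409941, -0.19719073],
       [ 0.19708899,  0.00828779, -0.98035057]]), 't': array([-0.04001935,  0.58196819,  0.79601183])}
{'t': 0.1, 'q': array([-1.22838632e+00,  3.53598248e-01,  1.63404275e+00, -3.47210343e-05,
        1.15525110e+00, -2.39919864e-03]), 'dq': array([-0.00109806, -0.00137556, -0.00190388,  0.00234396,  0.00010288,
        0.00089436]), 'joint_torque': array([-2.11855964e-03, -6.06361985e+01, -3.42820966e+01, -2.77294134e-05,
        3.94976931e-03, -1.47235875e-05]), 'tcp_pos': array([ 0.21110825, -0.58781494,  0.23863196]), 'tool_rot': array([-3.14029313e+00,  2.86301896e-05,  3.44823265e-01]), 'force': array([-0.07026706,  0.97123599,  0.49708267]), 'torque': array([-0.01319395, -0.02810071,  0.01273476]), 'gripper_width': 0.08566753609514549}
```

View pics/scene0.png

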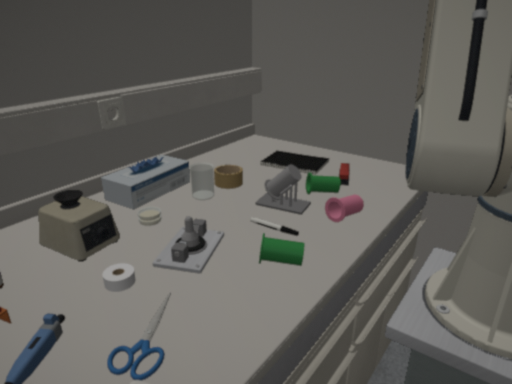

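View pics/top0.png

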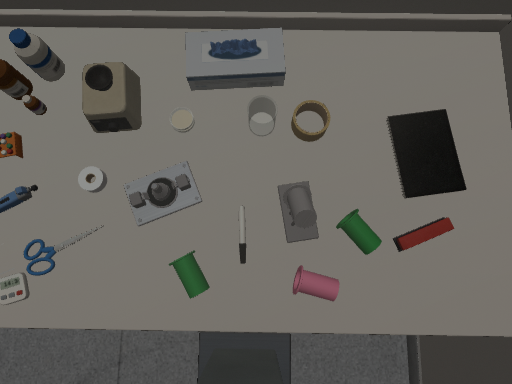

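The top picture shows four cup shapes: green at (190,275), green at (360,232), pink at (317,284), and a steel one on the grey rest at (300,207). The steel one fits the task because it is on the rest with rails. The station is at (162,192). I'll enlarge both to check.

Run:
```python
import cv2,numpy as np
t=cv2.imread("pics/top0.png"); s=cv2.imread("pics/scene0.png")
def crop(im,x,y,w,h,k): return cv2.resize(im[y:y+h,x:x+w],None,fx=k,fy=k,interpolation=cv2.INTER_CUBIC)
cv2.imwrite("pics/c1.png",np.hstack([crop(t,265,170,66,80,6),crop(s,250,155,66,80,6)]))
cv2.imwrite("pics/c2.png",np.hstack([crop(t,120,155,85,75,4.6),crop(s,150,205,85,75,4.6)]))
```

```text
(no output)
```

View pics/c1.png

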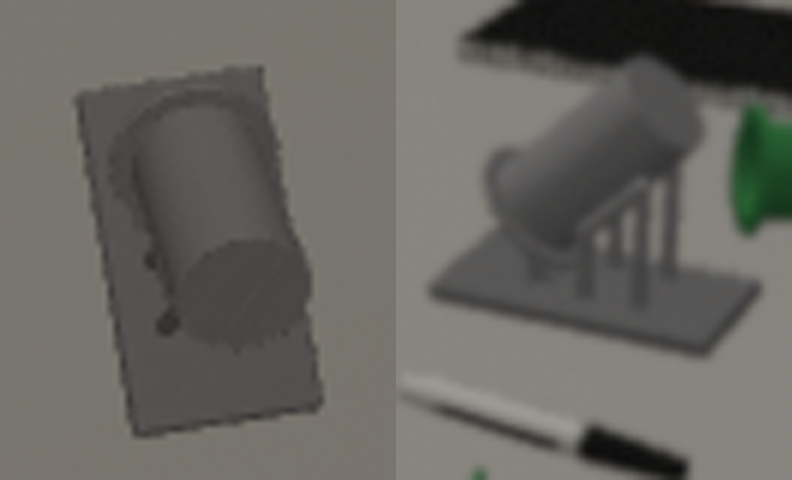

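View pics/c2.png

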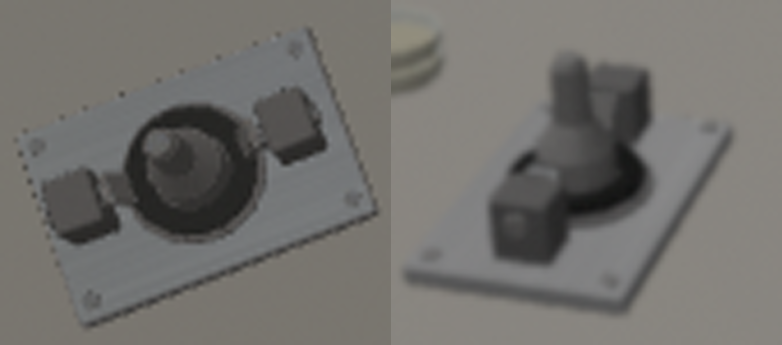

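The crops confirm it. The cup is the grey tube on the rails, mouth flange at the upper left and closed end at the lower right (top view). The station shows spigot, seat and both catches. Next I'll fit poses from the picked outline points in both views.

```bash
cat > h.py <<'E'
import numpy as np,cv2
from scipy.optimize import least_squares
from scipy.spatial.transform import Rotation as Ro
from cell import *
C={n:camera_model(n) for n in("scene","top")}
def P(n,X):
    c=C[n]; Y=np.atleast_2d(X)@c["R"].T+c["t"]
    return np.c_[c["fx"]*Y[:,0]/Y[:,2]+c["cx"],c["fy"]*Y[:,1]/Y[:,2]+c["cy"]]
def un(pts,ox,oy,k): return (np.array(pts,float)+.5)/k-.5+[ox,oy]
a=np.linspace(0,2*np.pi,90)
def ring(r,z): return np.c_[r*np.cos(a),r*np.sin(a),0*a+z]
TUBE=np.vstack([ring(.025,.004),ring(.025,.09)]); FL=np.vstack([ring(.033,0),ring(.033,.004)])
def hulld(n,X,pts):
    h=cv2.convexHull(P(n,X).astype(np.float32))
    return [cv2.pointPolygonTest(h,(float(p[0]),float(p[1])),True) for p in pts]
def ringfit(n,X,pts):
    return hulld(n,X,pts)
def cupR(yaw,tilt=np.pi/4): # yaw: horizontal dir of mouth; z axis up and back
    m=np.array([np.cos(yaw),np.sin(yaw),0]); z=np.cos(tilt)*np.array([0,0,1])-np.sin(tilt)*m
    y=np.cross([0,0,1],m); return np.c_[np.cross(y,z),y,z]
E
cat > fit.py <<'E'
from h import *
# station
tc=un([(20,136),(310,28),(378,212),(85,325)],120,155,4.6)
sc=un([(342,125),(234,300),(14,270)],150,205,4.6)
tip_t=un([(163,143)],120,155,4.6); tip_s=un([(179,62)],150,205,4.6)
hx,hy=.055,.082
# camera top: image up = +x, left=+y. corners of rect in world order
def corners(x,y,yw,hx,hy,z):
    o=np.array([[-hx,-hy],[-hx,hy],[hx,hy],[hx,-hy]]); c,s=np.cos(yw),np.sin(yw)
    return np.c_[o@np.array([[c,s],[-s,c]])+[x,y],np.full(4,z)]
def f(p,parts=False):
    k=corners(*p,hx,hy,.012); pt=P("top",k); ps=P("scene",k)
    # match: nearest
    r=[(pt[np.argmin(np.linalg.norm(pt-q,axis=1))]-q) for q in tc]+[(ps[np.argmin(np.linalg.norm(ps-q,axis=1))]-q) for q in sc]
    ax=[[p[0],p[1],.080]]
    r+=[P("top",[[p[0],p[1],.085]])[0]-tip_t[0],P("scene",[[p[0],p[1],.084]])[0]-tip_s[0]]
    return np.array(r) if parts else np.concatenate(r)
best=min((least_squares(f,[.55,.2,y0]) for y0 in(-.3,0,.3,.5)),key=lambda r:r.cost)
print("station",best.x,np.degrees(best.x[2])); print(f(best.x,1).round(1).tolist())
# rest
tc=un([(78,93),(263,67),(322,405),(136,435)],265,170,6); sc=un([(34,288),(367,283),(312,348)],250,155,6)
def g(p,parts=False):
    k=corners(p[0],p[1],p[2],.070,.038,p[3]); pt=P("top",k); ps=P("scene",k)
    r=[(pt[np.argmin(np.linalg.norm(pt-q,axis=1))]-q) for q in tc]+[(ps[np.argmin(np.linalg.norm(ps-q,axis=1))]-q) for q in sc]
    return np.array(r) if parts else np.concatenate(r)
b=min((least_squares(g,[.5,-.1,y0,.008]) for y0 in(-.2,0,.2)),key=lambda r:r.cost)
print("rest",b.x,np.degrees(b.x[2]));print(g(b.x,1).round(1).tolist())
# cup
Tt=un([(146,200),(163,260),(270,180),(290,225),(311,280),(180,325),(240,350),(290,330)],265,170,6)
Ft=un([(108,170),(120,130),(150,100),(200,89),(250,108)],265,170,6)
Ts=un([(705-396,115),(694-396,80),(650-396,53),(600-396,85),(540-396,137),(690-396,150)],250,155,6)
Fs=un([(485-396,185),(497-396,155),(500-396,225),(550-396,262)],250,155,6)
def h(p,parts=False):
    R=cupR(p[3],p[4]); T=TUBE@R.T+p[:3]; F=FL@R.T+p[:3]
    r=[hulld("top",T,Tt),hulld("top",F,Ft),hulld("scene",T,Ts),hulld("scene",F,Fs)]
    return r if parts else np.concatenate(r+[[(p[4]-np.pi/4)*60]])
x0=[b.x[0]+.03,b.x[1],.04,b.x[2],np.pi/4]
c=least_squares(h,x0,diff_step=1e-3,loss='soft_l1')
print("cup",c.x,np.degrees(c.x[3:]));[print(np.round(q,1)) for q in h(c.x,1)]
ct,cs=cv2.imread("pics/top0.png"),cv2.imread("pics/scene0.png")
R=cupR(*c.x[3:]);out=[]
for n,im,(ox,oy) in(("top",ct,(265,170)),("scene",cs,(250,155))):
    z=cv2.resize(im[oy:oy+80,ox:ox+66],None,fx=6,fy=6,interpolation=cv2.INTER_CUBIC)
    for M in(TUBE,FL,ring(.025,.09)):
        q=cv2.convexHull(P(n,M@R.T+c.x[:3]).astype(np.float32))[:,0]
        cv2.polylines(z,[np.int32((q-[ox,oy]+.5)*6-.5)],True,(0,255,255),1)
    out.append(z)
cv2.imwrite("pics/fit.png",np.hstack(out))
E
python3 fit.py
```

```text
station [0.58912245 0.18829919 0.39374234] 22.55977434549553
[[-0.9, -0.2], [-0.2, -0.9], [0.5, 0.1], [-0.9, 0.8], [0.9, -0.8], [0.6, -0.5], [-0.6, -1.3], [-0.6, 0.1], [0.3, -0.8]]
rest [ 0.54945433 -0.13790755  0.16417994  0.00730822] 9.406817396116809
[[-0.1, -0.1], [-0.0, -0.3], [0.6, 0.5], [-0.2, 0.3], [-0.8, -0.1], [0.2, 0.1], [-0.2, 0.2]]
cup [ 0.57874604 -0.13159739  0.04226723  0.16872448  0.7722382 ] [ 9.66720083 44.24598961]
[1.3 0.9 0.4 0.2 0.3 0.2 0.6 0.5]
[-0.1  0.  -0.2  0.5  1.2]
[ 0.5 -0.8 -0.2  0.1  0.3  0.6]
[ 0.2  0.9 -0.3  0.3]
```

View pics/fit.png

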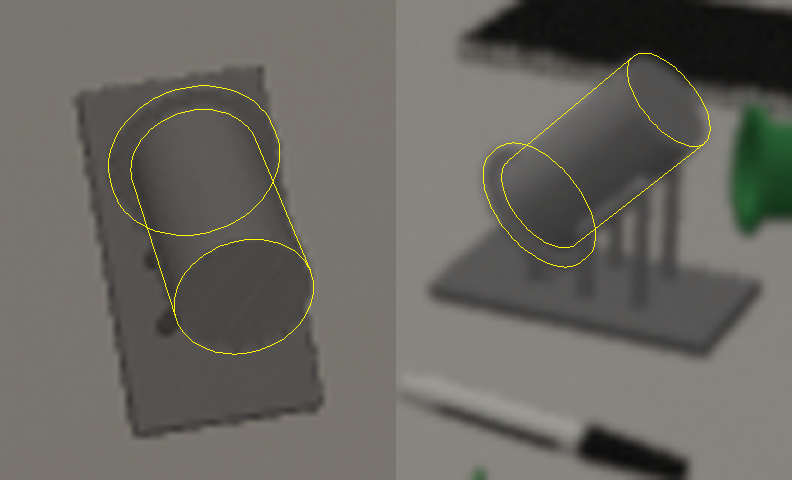

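```bash
cat >> h.py <<'E'
def toolR(yaw,tilt): return Ro.from_euler('z',yaw)*Ro.from_euler('y',-tilt)*Ro.from_euler('x',np.pi)
def need(pos,R):
    s=sense(); Rc=Ro.from_euler('xyz',s["tool_rot"])
    print("shift cm",((np.array(pos)-s["tcp_pos"])*100).round(2),"turn deg",np.degrees((R*Rc.inv()).as_rotvec()).round(2))
def st():
    s=sense();print("t",round(s["t"],2),"tcp",s["tcp_pos"].round(4),"rpy",np.degrees(s["tool_rot"]).round(2),"F",s["force"].round(2),"w",round(s["gripper_width"],4),"q",s["q"].round(2))
CUP=np.array([.5787,-.1316,.0423]); CY=.167; CT=np.radians(44.7); CZ=cupR(CY,CT)[:,2]; STN=np.array([.589,.188,0])
E
python3 - <<'E'
from h import *
st()
for d in(.16,.06): need(CUP+CZ*d,toolR(CY,CT)); print(CUP+CZ*d)
E
```

```text
t 0.1 tcp [ 0.2111 -0.5878  0.2386] rpy [-179.93    0.     19.76] F [-0.07  0.97  0.5 ] w 0.0857 q [-1.23  0.35  1.63 -0.    1.16 -0.  ]
shift cm [25.66 43.75 -8.26] turn deg [ 11.26 -43.32  -9.69]
[ 0.46772256 -0.15030747  0.15602792]
shift cm [ 32.6   44.92 -15.37] turn deg [ 11.26 -43.32  -9.69]
[ 0.53708346 -0.1386153   0.08494797]
```

Call:
carry_out(increments=[[[4,4,2],[0,0,0],100],[[8,9,2],[0,0,0],100],[[11,14,2],[2,-7,-1.6],100],[[14,19,2],[4,-14,-3.2],100],[[17,24,2],[6,-21,-4.8],100],[[19,29,2],[8,-28,-6.4],100],[[21,34,2],[10,-35,-8],100],[[24,39,0],[11.3,-43.3,-9.7],100],[[25.7,43.7,-2],[11.3,-43.3,-9.7],100],[[25.7,43.7,-6],[11.3,-43.3,-9.7],100],[[25.7,43.7,-8.2],[11.3,-43.3,-9.7],100],[[25.7,43.7,-8.2],[11.3,-43.3,-9.7],100],[[25.7,43.7,-8.2],[11.3,-43.3,-9.7],100],[[25.7,43.7,-8.2],[11.3,-43.3,-9.7],100]], force=60)

```text
t: 1.5
tcp_pos: [0.4682, -0.1507, 0.1567]
tool_rot: [-3.139, -0.78, 0.166]
force: [0.0, -1.1, 0.7]
gripper_width: 0.0856
```

Run:
```python
from h import *
ims=[grab_frame(n) for n in("top","scene")]
st(); 
for d in(.06,): need(CUP+CZ*d,toolR(CY,CT))
cv2.imwrite("pics/p1.png",np.hstack([cv2.resize(i[110:290,200:380],None,fx=2.2,fy=2.2,interpolation=2) for i in ims[:1]]+[cv2.resize(ims[1][100:280,210:390],None,fx=2.2,fy=2.2,interpolation=2)]))
```

```text
t 1.6 tcp [ 0.4687 -0.152   0.1578] rpy [179.95 -44.78   9.58] F [-0.42  0.09 -0.07] w 0.0854 q [-0.68  0.19  2.43  1.66  0.56 -0.78]
shift cm [ 6.84  1.34 -7.29] turn deg [0.02 0.08 0.02]
```

View pics/p1.png

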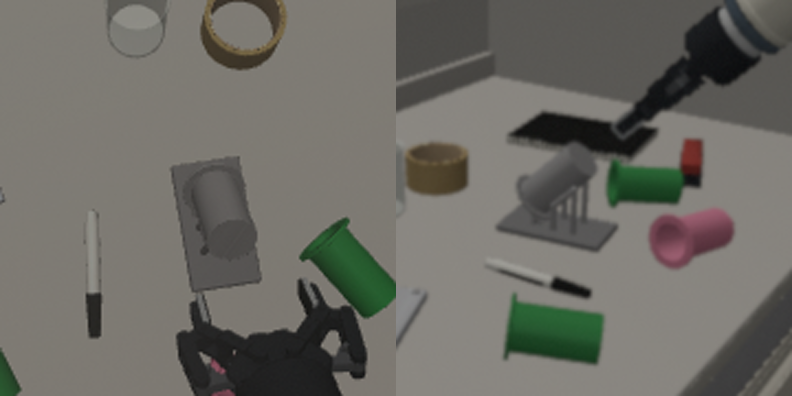

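The gripper is in line behind the steel cup with open jaws either side of it. The green cup lies clear below the right finger. Moving in along the cup axis.

Call:
carry_out(increments=[[[2,0.4,-2.1],[0,0,0],90],[[4,0.8,-4.3],[0,0,0],90],[[5.5,1.1,-5.9],[0,0,0],90],[[6.8,1.3,-7.2],[0,0,0],90],[[6.8,1.3,-7.2],[0,0,0],90],[[6.8,1.3,-7.2],[0,0,0],90],[[6.8,1.3,-7.2],[0,0,0],90]])

```text
t: 2.3
tcp_pos: [0.5365, -0.1397, 0.087]
tool_rot: [3.139, -0.783, 0.167]
force: [0.4, -0.3, -0.0]
gripper_width: 0.0772
```

Run:
```python
from h import *
ims=[grab_frame(n) for n in("top","scene")]
st(); 
for d in(.06,): need(CUP+CZ*d,toolR(CY,CT))
cv2.imwrite("pics/p2.png",np.hstack([cv2.resize(ims[0][160:280,250:370],None,fx=3.3,fy=3.3,interpolation=2),cv2.resize(ims[1][110:230,230:350],None,fx=3.3,fy=3.3,interpolation=2)]))
```

```text
t 2.4 tcp [ 0.5365 -0.1396  0.0869] rpy [179.88 -44.84   9.59] F [0.94 0.65 0.18] w 0.0765 q [-0.53  0.44  2.36  2.1   0.55 -1.15]
shift cm [ 0.06  0.09 -0.19] turn deg [0.06 0.15 0.07]
```

View pics/p2.png

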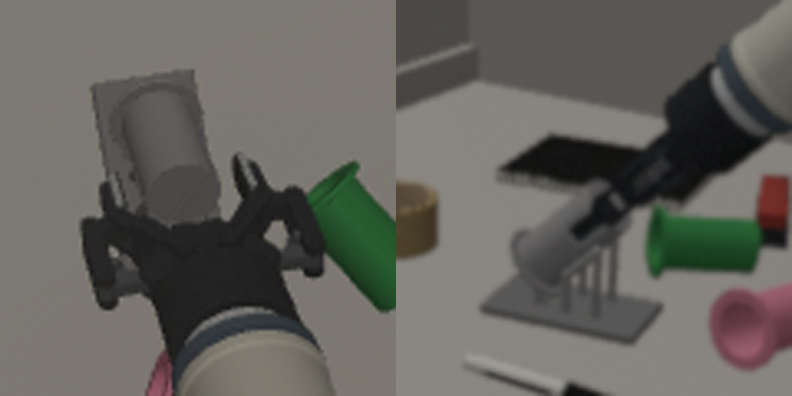

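The fingers straddle the cup near its closed end, slightly right of centre (left gap about 20 px, right about 28 px). I'll make a small correction and close.

Call:
carry_out(increments=[[[0.05,0.15,-0.2],[0,0,0],90],[[0.05,0.15,-0.2],[0,0,0],70],[[0.05,0.15,-0.2],[0,0,0],50],[[0.05,0.15,-0.2],[0,0,0],30],[[0.05,0.15,-0.2],[0,0,0],30],[[0.05,0.15,-0.2],[0,0,0],30],[[0.05,0.15,-0.2],[0,0,0],30],[[0.05,0.15,-0.2],[0,0,0],30],[[0.05,0.15,-0.2],[0,0,0],30]], force=70)

```text
t: 3.3
tcp_pos: [0.5374, -0.1388, 0.0857]
tool_rot: [3.138, -0.784, 0.167]
force: [-4.8, -4.4, 11.0]
gripper_width: 0.0486
```

Run:
```python
from h import *
st()
```

```text
t 3.3 tcp [ 0.5374 -0.1388  0.0857] rpy [179.81 -44.93   9.55] F [-4.78 -4.4  11.03] w 0.0486 q [-0.53  0.44  2.36  2.12  0.56 -1.16]
```

Call:
carry_out(increments=[[[0,0,0.7],[0,0,0],30],[[0,0,2],[0,0,0],30],[[0,0,4],[0,0,0],30],[[0,0,7],[0,0,0],30],[[0,0,10],[0,0,0],30],[[0,0,13],[0,0,0],30],[[0,0,16],[0,0,0],30],[[0,0,16],[0,0,0],30],[[0,0,16],[0,0,0],30]])

```text
t: 4.2
tcp_pos: [0.5374, -0.1387, 0.2462]
tool_rot: [3.136, -0.785, 0.169]
force: [-0.7, 0.4, -1.5]
gripper_width: 0.0489
```

Run:
```python
from h import *
ims=[grab_frame(n) for n in("top","scene")]
st(); 
need([.565,.17,.245],toolR(CY,0))
for i,n in enumerate(("top","scene")): cv2.imwrite(f"pics/p3{n}.png",ims[i])
```

```text
t 4.3 tcp [ 0.5368 -0.1384  0.2444] rpy [179.91 -44.85   9.5 ] F [-0.26  0.45 -1.06] w 0.0485 q [-0.53  0.05  2.27  1.25  0.5  -0.17]
shift cm [ 2.82 30.84  0.06] turn deg [-7.34 44.25  0.1 ]
```

View pics/p3scene.png

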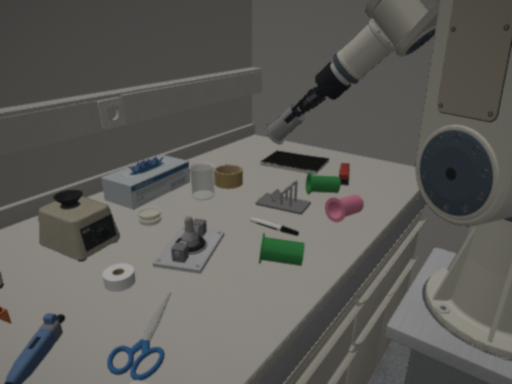

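View pics/p3top.png

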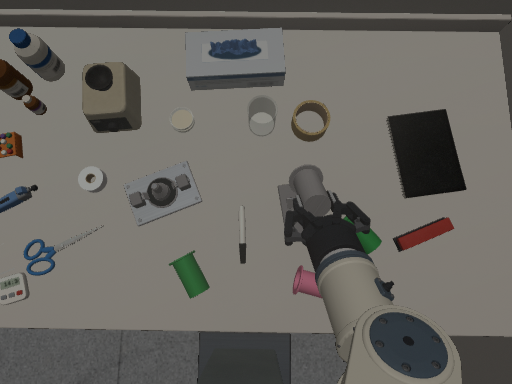

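The cup is held and clear of the rest (scene: (283,124); rest empty at (283,203)). Next: turn it upright, then travel to the station.

Call:
carry_out(increments=[[[0,0,0.5],[-1.2,7.4,0],30],[[0,0,1],[-2.4,14.8,0],30],[[0,1,1],[-3.7,22.1,0],30],[[0,2,1],[-4.9,29.5,0],30],[[0,4,1],[-6.1,36.9,0],30],[[0,7,1],[-7.3,44.3,0],30],[[0.5,10,1],[-7.3,44.3,0],30],[[1,14,1],[-7.3,44.3,0],30],[[2,18,1],[-7.3,44.3,0],30],[[2,22,1],[-7.3,44.3,0],30],[[2.5,26,1],[-7.3,44.3,0],30],[[2.8,29,1],[-7.3,44.3,0],30],[[2.8,30.8,1],[-7.3,44.3,0],30],[[2.8,30.8,1],[-7.3,44.3,0],30],[[2.8,30.8,1],[-7.3,44.3,0],30],[[2.8,30.8,1],[-7.3,44.3,0],30]])

```text
t: 5.9
tcp_pos: [0.5645, 0.1684, 0.2539]
tool_rot: [3.142, 0.002, 0.164]
force: [-0.3, -0.6, 0.2]
gripper_width: 0.0489
```

Run:
```python
from h import *
ims=[grab_frame(n) for n in("top","scene")]
st(); 
need([.589,.188,.245],toolR(CY,0))
for i,n in enumerate(("top","scene")): cv2.imwrite(f"pics/p4{n}.png",ims[i])
```

```text
t 6.0 tcp [0.5647 0.1685 0.2543] rpy [-1.80e+02  6.00e-02  9.39e+00] F [ 0.34  0.29 -1.09] w 0.0487 q [0.29 0.28 1.7  0.   1.16 1.69]
shift cm [ 2.43  1.95 -0.93] turn deg [ 0.01 -0.06  0.18]
```

View pics/p4scene.png

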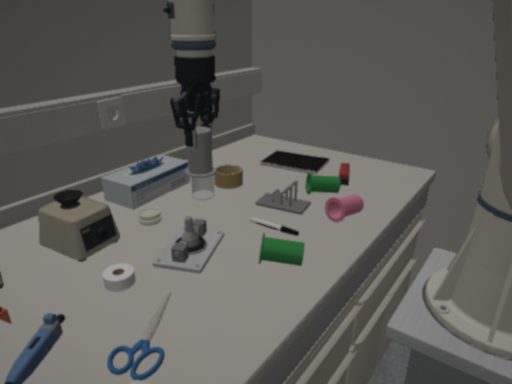

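View pics/p4top.png

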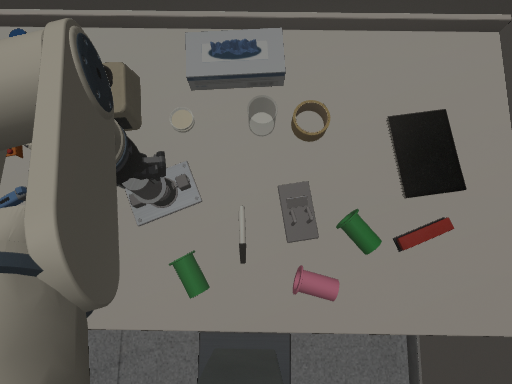

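The cup hangs upright next to the spigot: scene (201,152), top partly hidden at (150,186). I'll measure how it sits in the hand before lowering.

```bash
cat > ov.py <<'E'
import sys
from h import *
def ov(tag,pos,zax,boxes,k):
    # overlay predicted cup
    zax=np.array(zax)/np.linalg.norm(zax); x=np.cross([0,1,0],zax); x/=np.linalg.norm(x); R=np.c_[x,np.cross(zax,x),zax]
    out=[]
    for n,(ox,oy,w,h) in boxes.items():
        im=cv2.imread(f"pics/{tag}{n}.png"); z=cv2.resize(im[oy:oy+h,ox:ox+w],None,fx=k,fy=k,interpolation=cv2.INTER_CUBIC)
        z=cv2.convertScaleAbs(z,alpha=1.5); raw=z.copy()
        for M in(TUBE,FL,ring(.025,.09)):
            q=cv2.convexHull(P(n,M@R.T+pos).astype(np.float32))[:,0]
            cv2.polylines(z,[np.int32((q-[ox,oy]+.5)*k-.5)],True,(0,255,255),1)
        out+=[raw,z]
    cv2.imwrite(f"pics/{tag}ov.png",np.hstack(out))
E
python3 - <<'E'
from ov import *
tcp=sense()["tcp_pos"]
ov("p4",tcp-[0,0,.0595],[0,0,1],{"scene":(175,115,50,80)},7)
import os;os.rename("pics/p4ov.png","pics/p4ovs.png")
ov("p4",tcp-[0,0,.0595],[0,0,1],{"top":(115,150,60,70)},6)
E
```

```text
(no output)
```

View pics/p4ovs.png

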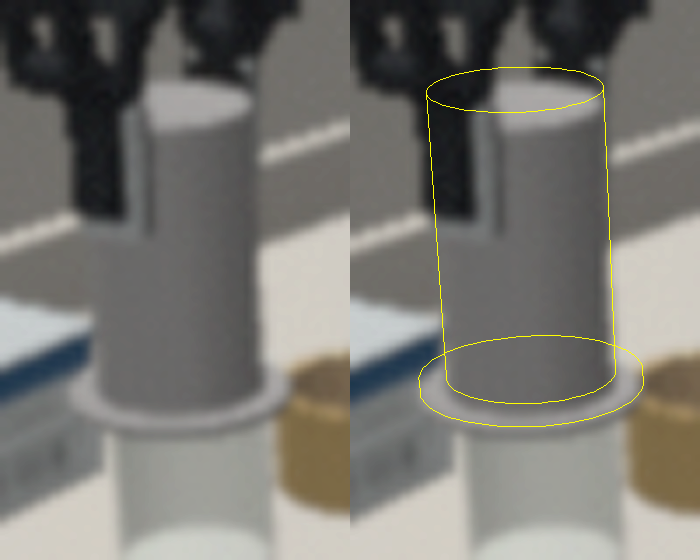

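View pics/p4ov.png

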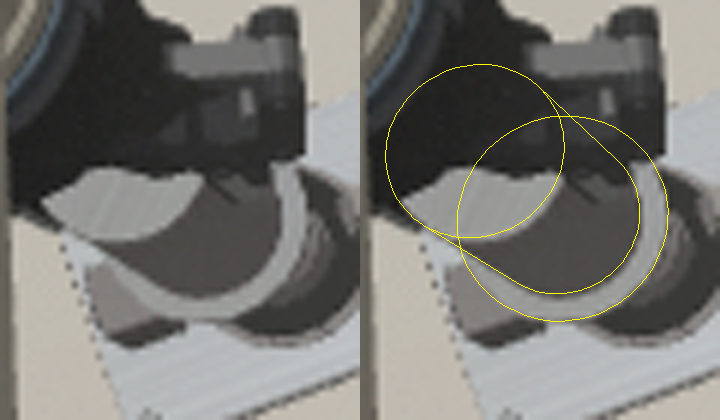

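The overlay agrees to within about 1 px: upright, mouth about 60 mm below the TCP, perhaps 2 mm lower. I'll move over the spigot, with the mouth at about 0.10 m.

Call:
carry_out(increments=[[[1.2,1,0],[0,0,0],30],[[2.4,2,0],[0,0,0],30],[[2.4,2,-2],[0,0,0],30],[[2.4,2,-5],[0,0,0],30],[[2.4,2,-8],[0,0,0],30],[[2.4,2,-9],[0,0,0],30],[[2.4,2,-9],[0,0,0],30],[[2.4,2,-9],[0,0,0],30]])

```text
t: 6.8
tcp_pos: [0.5895, 0.1883, 0.1655]
tool_rot: [-3.141, -0.0, 0.163]
force: [-0.2, 0.1, 0.3]
gripper_width: 0.0484
```

Run:
```python
from h import *
ims=[grab_frame(n) for n in("top","scene")]
st(); 
for i,n in enumerate(("top","scene")): cv2.imwrite(f"pics/p5{n}.png",ims[i])
from ov import *
tcp=sense()["tcp_pos"]
ov("p5",tcp-[0,0,.061],[0,0,1],{"scene":(150,155,85,115)},4.6)
import os;os.rename("pics/p5ov.png","pics/p5ovs.png")
ov("p5",tcp-[0,0,.061],[0,0,1],{"top":(115,150,90,80)},4.4)
```

```text
t 6.9 tcp [0.5898 0.1886 0.1661] rpy [-1.7997e+02 -9.0000e-02  9.3700e+00] F [-0.01 -0.21 -0.64] w 0.0491 q [0.31 0.42 1.71 0.   1.01 1.71]
```

View pics/p5ovs.png

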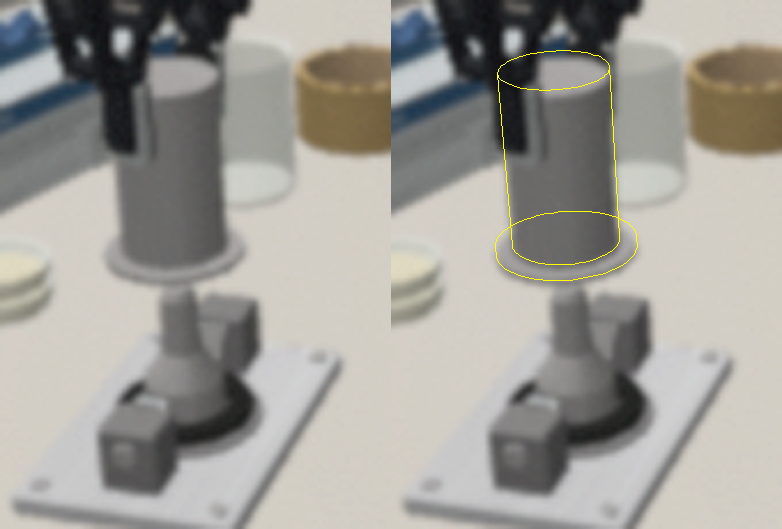

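View pics/p5ov.png

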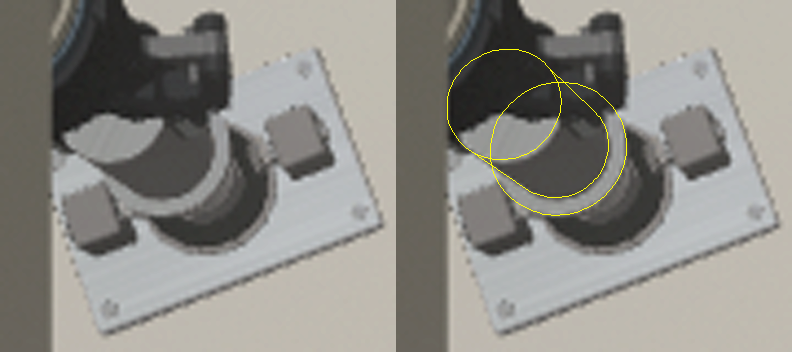

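The cup matches the prediction in both views. Now I'll check the station axis by overlaying its rings on the clean pictures.

Run:
```python
from h import *
out=[]
for n,(ox,oy,w,h) in {"top":(125,160,75,65),"scene":(155,208,75,65)}.items():
    k=5.2;im=cv2.imread(f"pics/{n}0.png"); z=cv2.convertScaleAbs(cv2.resize(im[oy:oy+h,ox:ox+w],None,fx=k,fy=k,interpolation=2),alpha=1.6)
    for r,zz in((.034,.022),(.0195,.036),(.01,.052),(.01,.082)):
        q=P(n,ring(r,zz)+STN); cv2.polylines(z,[np.int32((q-[ox,oy]+.5)*k-.5)],True,(0,255,255),1)
    out.append(z)
cv2.imwrite("pics/stn.png",np.hstack(out))
```

```text
(no output)
```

View pics/stn.png

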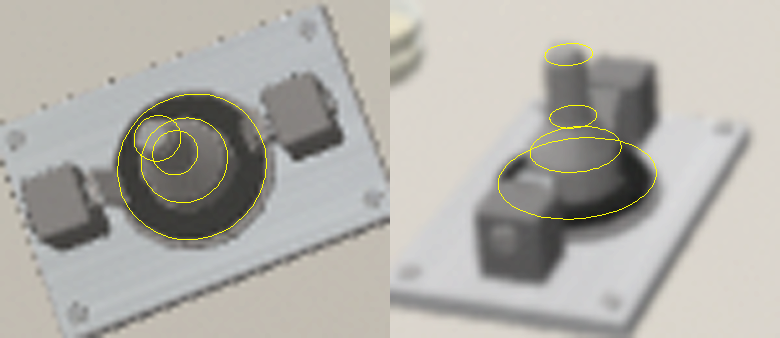

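Station rings match within about 1 px in both views. I'll lower to a mouth height of about 0.045 m, around the cone but above the catches.

Call:
carry_out(increments=[[[-0.05,-0.05,-1.5],[0,0,0],30],[[-0.05,-0.05,-3],[0,0,0],30],[[-0.05,-0.05,-4],[0,0,0],30],[[-0.05,-0.05,-4.7],[0,0,0],30],[[-0.05,-0.05,-5.4],[0,0,0],30],[[-0.05,-0.05,-6],[0,0,0],30],[[-0.05,-0.05,-6],[0,0,0],30],[[-0.05,-0.05,-6],[0,0,0],30]])

```text
t: 7.7
tcp_pos: [0.5894, 0.1881, 0.1061]
tool_rot: [-3.141, -0.002, 0.163]
force: [0.9, -0.2, -0.8]
gripper_width: 0.0485
```

Run:
```python
from h import *
ims=[grab_frame(n) for n in("top","scene")]
st(); 
for i,n in enumerate(("top","scene")): cv2.imwrite(f"pics/p6{n}.png",ims[i])
from ov import *
tcp=sense()["tcp_pos"]
ov("p6",tcp-[0,0,.061],[0,0,1],{"scene":(150,180,85,90)},4.6)
import os;os.rename("pics/p6ov.png","pics/p6ovs.png")
```

```text
t 7.8 tcp [0.5896 0.1882 0.1066] rpy [-1.7997e+02 -1.4000e-01  9.3700e+00] F [-0.5   0.18 -1.59] w 0.0487 q [0.31 0.49 1.75 0.   0.9  1.71]
```

View pics/p6ovs.png

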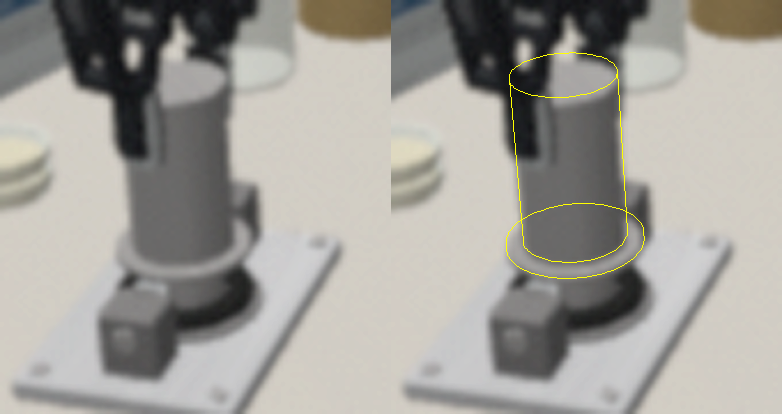

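The cup is over the spigot with no contact force. Now pressing down in stages with a firmer grip.

Call:
carry_out(increments=[[[-0.05,0,-0.3],[0,0,0],30],[[-0.05,0,-0.6],[0,0,0],30],[[-0.05,0,-0.9],[0,0,0],30],[[-0.05,0,-1.1],[0,0,0],30],[[-0.05,0,-1.3],[0,0,0],30],[[-0.05,0,-1.3],[0,0,0],30]], force=100)

```text
t: 8.4
tcp_pos: [0.5901, 0.1887, 0.0944]
tool_rot: [-3.14, -0.005, 0.164]
force: [0.1, 1.8, 5.0]
gripper_width: 0.0485
```

Run:
```python
from h import *
st()
```

```text
t 8.4 tcp [0.5901 0.1887 0.0944] rpy [-179.94   -0.27    9.37] F [0.08 1.76 5.01] w 0.0485 q [0.31 0.51 1.76 0.   0.87 1.71]
```

Call:
carry_out(increments=[[[-0.05,0,-0.3],[0,0,0],30],[[-0.05,0,-0.5],[0,0,0],30],[[-0.05,0,-0.7],[0,0,0],30],[[-0.05,0,-0.9],[0,0,0],30],[[-0.05,0,-0.9],[0,0,0],30]])

```text
t: 8.9
tcp_pos: [0.5892, 0.1885, 0.085]
tool_rot: [-3.141, -0.004, 0.164]
force: [-1.3, 0.6, 2.8]
gripper_width: 0.0482
```

Run:
```python
from h import *
st()
```

```text
t 8.9 tcp [0.5892 0.1885 0.085 ] rpy [-179.95   -0.21    9.37] F [-1.29  0.59  2.82] w 0.0482 q [0.31 0.52 1.76 0.   0.85 1.71]
```

Call:
carry_out(increments=[[[0,0,-0.1],[0,0,0],30],[[0,0,-0.2],[0,0,0],30],[[0,0,-0.3],[0,0,0],30],[[0,0,-0.3],[0,0,0],30],[[0,0,-0.3],[0,0,0],30]])

```text
t: 9.4
tcp_pos: [0.5894, 0.1885, 0.0826]
tool_rot: [-3.141, -0.004, 0.164]
force: [-2.0, 0.2, 7.0]
gripper_width: 0.0485
```

Run:
```python
from h import *
ims=[grab_frame(n) for n in("top","scene")]
st(); 
for i,n in enumerate(("top","scene")): cv2.imwrite(f"pics/p7{n}.png",ims[i])
from ov import *
tcp=sense()["tcp_pos"]
ov("p7",tcp-[0,0,.061],[0,0,1],{"scene":(150,190,85,85)},4.6)
```

```text
t 9.5 tcp [0.5893 0.1885 0.0826] rpy [-179.95   -0.22    9.37] F [-2.05 -0.69  7.77] w 0.048 q [0.31 0.52 1.77 0.   0.85 1.71]
```

View pics/p7ov.png

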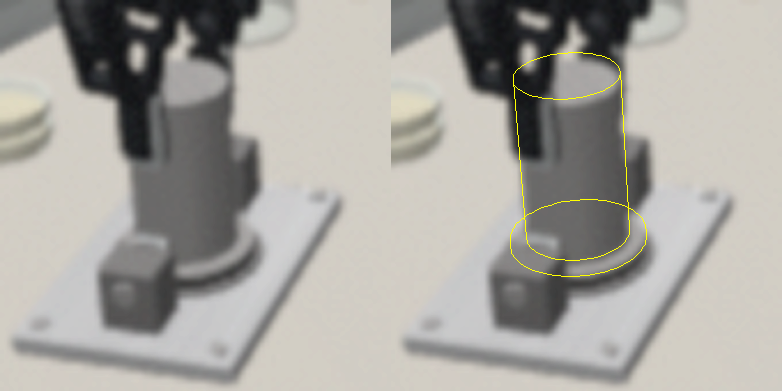

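Run:
```python
from h import *
o=[]
for tag in("0","p7"):
    for n,(ox,oy,w,h) in {"scene":(165,210,55,60),"top":(120,160,80,60)}.items():
        f=f"pics/{n}0.png" if tag=="0" else f"pics/p7{n}.png"
        z=cv2.convertScaleAbs(cv2.resize(cv2.imread(f)[oy:oy+h,ox:ox+w],None,fx=5,fy=5,interpolation=2),alpha=1.6)
        o.append(z)
cv2.imwrite("pics/c7.png",np.vstack([np.hstack(o[:2]),np.hstack(o[2:])]))
```

```text
(no output)
```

View pics/c7.png

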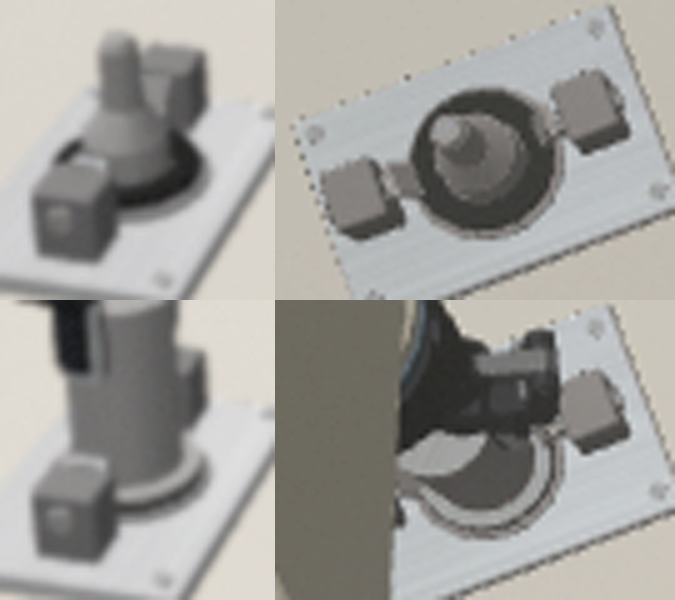

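Call:
carry_out(increments=[[[0,0,-0.05],[0,0,0],30],[[0,0,-0.05],[0,0,0],30],[[0,0,-0.05],[0,0,0],30],[[0,0,-0.05],[0,0,0],30]])

```text
t: 9.9
tcp_pos: [0.5894, 0.1885, 0.0826]
tool_rot: [-3.141, -0.004, 0.164]
force: [-2.5, -0.1, 7.7]
gripper_width: 0.0482
```

The catch noses appear over the flange edge in the top view: left (405,485), right (545,430) in the crop. One small stiffness check to tell the seat (2 N/mm) from the bevels.

Call:
carry_out(increments=[[[0,0,-0.2],[0,0,0],30],[[0,0,-0.2],[0,0,0],30],[[0,0,-0.2],[0,0,0],30],[[0,0,-0.2],[0,0,0],30]])

```text
t: 10.3
tcp_pos: [0.5894, 0.1885, 0.0813]
tool_rot: [-3.141, -0.004, 0.164]
force: [-3.2, -0.4, 8.9]
gripper_width: 0.048
```

Run:
```python
from h import *
st()
for i in range(3): grab_frame("top"); st()
```

```text
t 10.3 tcp [0.5894 0.1885 0.0813] rpy [-179.95   -0.24    9.37] F [-3.24 -0.4   8.87] w 0.048 q [0.31 0.52 1.77 0.   0.85 1.71]
t 10.35 tcp [0.5894 0.1885 0.0813] rpy [-179.95   -0.24    9.37] F [-3.33 -1.1   8.58] w 0.0483 q [0.31 0.52 1.77 0.   0.85 1.71]
t 10.4 tcp [0.5894 0.1885 0.0813] rpy [-179.95   -0.24    9.37] F [-3.54 -1.2   9.16] w 0.0482 q [0.31 0.52 1.77 0.   0.85 1.71]
t 10.45 tcp [0.5894 0.1885 0.0813] rpy [-179.95   -0.24    9.37] F [-3.34 -1.34  9.19] w 0.048 q [0.31 0.52 1.77 0.   0.85 1.71]
```

Call:
carry_out(increments=[[[-0.1,0,-0.07],[0,0,0],30],[[-0.1,0,-0.07],[0,0,0],30],[[-0.1,0,-0.07],[0,0,0],30],[[-0.1,0,-0.07],[0,0,0],30],[[-0.1,0,-0.07],[0,0,0],30]])

```text
t: 10.95
tcp_pos: [0.5892, 0.1885, 0.0816]
tool_rot: [-3.141, -0.006, 0.164]
force: [-1.2, -2.4, 8.9]
gripper_width: 0.0483
```

Run:
```python
from h import *
st()
ims=[grab_frame(n) for n in("top","scene")];st()
for i,n in enumerate(("top","scene")): cv2.imwrite(f"pics/p8{n}.png",ims[i])
a=cv2.resize(ims[0][155:235,120:210],None,fx=4.3,fy=4.3,interpolation=2); b=cv2.resize(ims[1][185:265,150:240],None,fx=4.3,fy=4.3,interpolation=2)
cv2.imwrite("pics/c8.png",cv2.convertScaleAbs(np.hstack([a,b]),alpha=1.6))
```

```text
t 10.95 tcp [0.5892 0.1885 0.0816] rpy [-179.95   -0.34    9.37] F [-1.22 -2.38  8.94] w 0.0483 q [ 0.31  0.52  1.77 -0.    0.84  1.71]
t 11.05 tcp [0.5892 0.1885 0.0816] rpy [-179.95   -0.34    9.38] F [-2.04 -0.97  8.25] w 0.048 q [ 0.31  0.52  1.77 -0.    0.84  1.71]
```

View pics/c8.png

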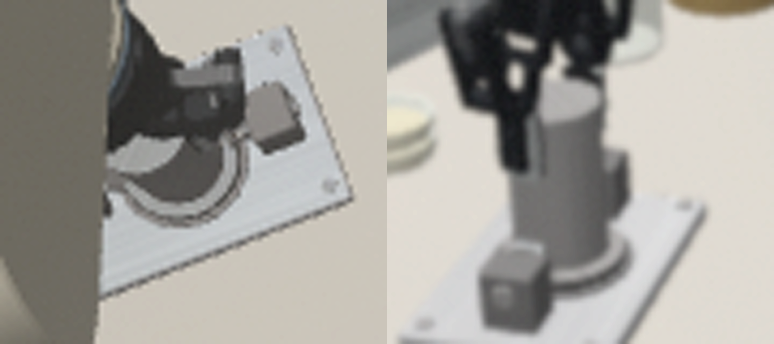

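Run:
```python
from h import *
out=[]
for n,(ox,oy,w,h) in {"scene":(170,225,50,45),"top":(140,175,50,45)}.items():
    im=cv2.imread(f"pics/p8{n}.png");k=7.5
    for zz in(.018,.0255):
        z=cv2.convertScaleAbs(cv2.resize(im[oy:oy+h,ox:ox+w],None,fx=k,fy=k,interpolation=2),alpha=1.6)
        q=P(n,ring(.033,zz+.004)+STN); cv2.polylines(z,[np.int32((q-[ox,oy]+.5)*k-.5)],True,(0,255,255),1)
        out.append(z)
cv2.imwrite("pics/c9.png",cv2.resize(np.vstack([np.hstack(out[:2]),np.hstack(out[2:])]),None,fx=.85,fy=.85))
```

```text
(no output)
```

View pics/c9.png

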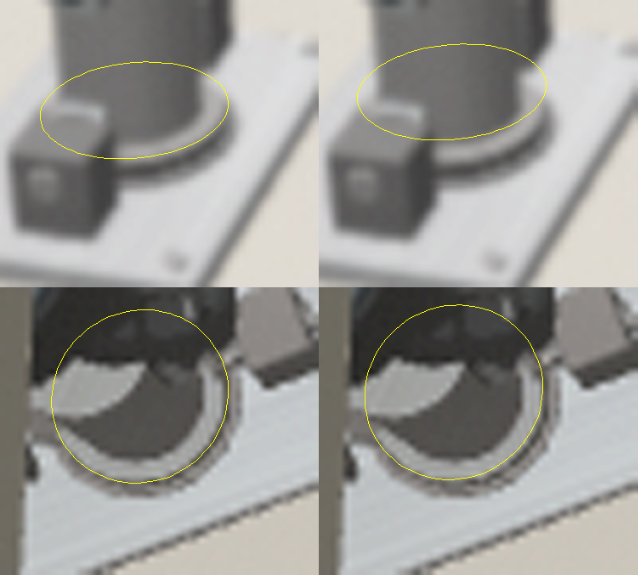

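The flange outline predicted for an 18 mm mouth height fits both pictures, and the 25.5 mm one is clearly off, so the cup is snapped in and seated. The push is steady at about 8.5 N, so I'm handing in.

Run:
```python
from h import *
st(); print(finish_job()); st()
```

```text
t 11.05 tcp [0.5892 0.1885 0.0816] rpy [-179.95   -0.34    9.38] F [-2.04 -0.97  8.25] w 0.048 q [ 0.31  0.52  1.77 -0.    0.84  1.71]
the job is handed in; nothing more can be done
None
the job is handed in; nothing more can be done
```

The steel cup is on the wash station spigot, snapped under both catches and still held down; I handed the job in at about 11 s of the 38 s limit. I gripped it along its axis on the rest and lifted it straight up. I then turned it upright, lowered it over the spigot and pressed it down in stages.

**Last checks:**
- **Push:** it was steady at 8.3–8.9 N upward on the tool, with a side force of about 2–3 N.
- **Seating:** the flange outline for an 18 mm mouth height fits both camera views, and the outline for 25.5 mm clearly does not. The catch noses show over the flange edge in the top view.
- **Stiffness:** two small presses gave about 1.9 N/mm, then 1.2–1.5 N/mm. The first matches the 2 N/mm seat. The second reads lower, with force noise and side load present.
- **Grip and tilt:** the grip held at 48 mm and the tool was tilted about 0.3°.
- **Disagreements:** the scene camera put things about 1–1.5 px lower than predicted. The push I read while spreading the catches was about 5 N, below the stated 10–16 N, probably because I read it only at the end of each stage.
- **Bystanders:** the arm stayed clear of the beaker, tape roll and marker, and they looked unmoved in the transit pictures. I did not measure them again at the end.

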